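# Hold the saucer rack's bolt head behind its bracket

## Robot

A 7-joint arm with a two-finger parallel gripper is mounted at the origin on the work surface. World frame = base frame: x ahead of the robot, y to its left, z up, the work surface at z = 0. Lengths are in mm, angles in rad, forces in N, time in s.
With the tool pointing down it reaches from about 350 to 900 mm from the base axis. Payload 19.9 kg.
Tool frame: the origin (TCP) lies between the finger pads; the fingertips stand 14 mm ahead of it and the grasp point (between the pads) lies 5 mm behind it (tip_reach is the distance from the TCP to the fingertips, in mm); z points along the fingers, x is the direction in which the jaws open and shut, and the axes are right-handed (so a half turn about z gives the same grasp; the last joint's range is limited). The gripper opens to 85 mm and grips with 20 to 120 N. Pads are 22 mm wide; open, the fingers measure 114 mm over their backs; the gripper's body (76 mm by 85 mm) begins 54 mm behind the grasp point. The pads swing forward as they close: fully open they stand 13 mm farther back than shut.
Start: joints at [1.3, 0.417, -0.01, 1.614, 0.005, 1.111, -0.053], TCP at [141.753, -608.694, 245.26] pointing down, gripper open.
Joint ranges: [-2.81, 2.81], [-0.39, 2.02], [-1.27, 1.25], [0.06, 2.57], [-1.19, 4.33], [0.19, 2], [-2.82, 2.82]. Speed limits (rad/s): [1.89, 1.89, 2.39, 2.39, 3.01, 3.01, 3.01].

## Interface

Orientations are given as a 3x3 rotation matrix whose columns are the frame's x, y, z axes.
In Python, from station import read_state, get_image, calibration, finish_job, tip_reach gives the robot as it stands.
- The arm moves only by the tool carry_out, never from a script. Its argument "deltas" is a list of rows, each a list of 3 entries, a list of its own where there are three numbers: the finger opening in cm, from 0 to 8.54, then the shift along the world's x, y, z in cm, then the turn, a rotation vector about the world's x, y, z in degrees. In form: [[grip, [x, y, z], [rx, ry, rz]], ...]. A call has 1 to 10 rows; each row is the pose to reach, as a shift and turn from the pose measured when the call began; what a row does not reach only later rows make up. A row lasts 1/8 s, in which the tool goes at most 62.5 mm and 10.7 degrees, less where a joint would pass 70% of its speed; a pose out of reach is approached as far as the arm can. A call with a gripper value outside its range is refused whole. The fingers move at their own pace and stop on an object; "squeeze" is the grip in N (left out, the last holds). Time passes only in rows, so rows that repeat a pose let the fingers close. It gives the time, the measured TCP pose, the force and the opening at its end, in the units of the state.
- read_state(): the state, without advancing time (a new reading comes with each control period).
- get_image(name): name is "side" or "top"; returns (picture, depth): 420x560x3 uint8, red, green, blue; 420x560 float32, mm along the optical axis (not along the pixel's ray), 0 where there is no reading.
- calibration(name): a dict with "fx", "fy", "cx", "cy" (pixels), "extrinsics" (4x4, takes a point from world to camera coordinates). Camera axes: x right, y down, z forward; pixel columns grow to the right and rows downward; lengths in mm; the calibration is good to about 2 mm. A picture is of the moment at which its call begins. calibration takes no time and is no camera call.
- finish_job(): hands the job in, once; it reports no verdict.
The state is a dict: "time": time; "joints": joint angles; "qd": joint speeds; "tau": joint torques, N m; "tool_pos": TCP position; "eef_rot": TCP orientation; "force": force on the tool from outside, world axes, zero at the start; "wrist_torque": the same for the moment, N m; "width": finger opening in mm.
Only numpy, scipy, OpenCV 4.12 (cv2) and the standard library are available. Lean on these libraries where they do the work, as an engineer would, in place of code of your own. Each camera call takes 0.05 s, during which the arm holds its last target.

## Task

One of the two bolts that fasten the saucer rack to its angle bracket has worked back, so its hex head stands off the plate in the gap between the bracket and the wire slots. Reach down into the gap, push that bolt fully home so its head sits against the plate, and grip the head firmly across two opposite flats so that it cannot turn when I put the spanner on its nut. Finish while still holding it like that, without having disturbed the saucers or the other things on the table.

Things in the scene. Friction and masses are not known exactly. Their poses are not given: they have to be found in the camera images.
- rack: Chrome wire saucer rack and its steel angle bracket, fixed to the table. Origin: on the table top, mid-width of the inner face of the end plate; y runs level from that face towards the saucers, x level along the plate, z up. Plate and angle are 144 mm wide, 88 mm high, at y -48 to 0. The bolts go through them at x = -42 and +42 mm, 70 mm above the table; which one is loose varies.
- first_wire (a point): Top middle of the first slot wire, a hoop 70 mm wide, 82 mm high, at rack y = 52 mm. Between it and the plate lies the gap to be entered from above: 50 mm wide, open at both ends, with only two low rods (21 mm high) in it. Six slots of 22 mm follow, the first two empty, then four upright saucers (nearest surface at y = 97 mm, tops 131 mm high).
- bolt: The loose M10 bolt's place in the plate: origin on the bolt's axis, in the inner face of the end plate (where the underside of the head sits when home), 70 mm above the table. Axes as the rack's. This origin does not move with the bolt.
- bolt_head (a point): Centre of the loose bolt's hex head: 17 mm across flats, 19.6 mm across corners, 7 mm thick along y; oiled steel, friction about 0.2. Moves with the bolt: 3.5 mm from the plate when home, 10 to 15 mm at the start. Axes as the rack's; they do not turn with the bolt. Pads centred on the head meet the plate before it is home: hold it by the pads' edge, just clear of the plate.
- bolt_slide (a joint): How far the loose bolt's head stands off the plate, m: 0 = home (a hard stop), 0.012 = farthest out; 0.007 to 0.011 at the start. About 2 N of friction, no spring: it stays where it is left.
- bolt_turn (a joint): Turn of the loose bolt about its axis (y), rad: at 0 two opposite flats stand upright, facing +x and -x; -0.15 to 0.15 at the start. Turns very easily, so that two pads closing along x bring the flats upright by themselves. The nut (about 15 mm off the bracket when the bolt is home) turns with it.
- tight_bolt: The other, tight bolt: same make, fixed, head home against the plate. Origin on its axis in the inner face of the end plate. Axes as the rack's. It lies 84 mm from the loose bolt.
- saucer0: Loose white ceramic saucer, 120 mm across, 16 mm deep, 110 g, standing upright in the rack, origin at its centre, its own y along the rack. To be left alone.
- saucer1: Loose white ceramic saucer, 120 mm across, 16 mm deep, 110 g, standing upright in the rack, origin at its centre, its own y along the rack. To be left alone.
- saucer2: Loose white ceramic saucer, 120 mm across, 16 mm deep, 110 g, standing upright in the rack, origin at its centre, its own y along the rack. To be left alone.
- saucer3: Loose white ceramic saucer, 120 mm across, 16 mm deep, 110 g, standing upright in the rack, origin at its centre, its own y along the rack. To be left alone.
- samovar: Compact electric samovar, 196 mm across, 306 mm high, 3.2 kg, handles to +y and -y reaching 138 mm from its axis; origin at the middle of its foot. To be left alone.
- caddy: Aluminium tea caddy with twist cap, 80 mm across, 128 mm high; origin at the middle of its foot. To be left alone.
- spoon_cup: Plastic cup with three spoons, 74 mm across, about 165 mm high with the spoons; origin at the middle of its foot. To be left alone.
- spanner: 17 mm combination spanner lying on the table, 190 mm long along its x, 10 mm high; origin under its middle. Used later by the person; to be left alone.

How it is judged:
By the outcome, as a careful person would: the job done as asked, in the order asked, and still so for the second after the job is handed in, while the arm keeps its last pose, push and grip.
It also fails if it takes over 32 s, if anything falls off the work surface, if the arm or the gripper's body presses on something with over 40 N, if the wrist force passes 120 N, or if a joint passes its speed limit or range.

## Working session

There is one attempt and no reset: what is moved stays moved. The work goes in short steps, Python scripts to look and compute and a tool call to move; the robot and the scene stay as the last step left them, time stands still between calls to the robot, and variables do not carry over. Pictures are saved under pics/ and viewed, and the job is handed in when it is done.

Besides the shell and the picture viewer there is one more tool, called after ">>>" by a JSON object that holds its "fn" and its "kwargs". carry_out: Moves the arm, as the interface text tells. Its arguments: {"type":"object","properties":{"deltas":{"type":"array"},"squeeze":{"type":"number"}},"required":["deltas"]}

```bash
ls; mkdir -p pics; python3 - <<'E'
from station import *
import cv2,numpy as np
print(read_state())
for n in ("side","top"):
    im,d=get_image(n); np.savez(f"pics/{n}0.npz",im=im,d=d)
    cv2.imwrite(f"pics/{n}0.png",im[:,:,::-1]); print(n,calibration(n))
print(tip_reach() if callable(tip_reach) else tip_reach)
E
```

```text
pics
{'time': 0.0, 'joints': array([ 1.30048916,  0.41797774, -0.01031944,  1.61417005,  0.00469098,
        1.11068224, -0.05297421]), 'qd': array([-0.0011354 , -0.00149921,  0.00113456,  0.00038267, -0.00056312,
        0.00185937, -0.00041792]), 'tau': array([ 4.14523583e-04, -8.64427471e+01,  6.78587090e-01, -4.34898090e+01,
        1.89941103e-02,  7.46307720e-03,  3.83618828e-05]), 'tool_pos': array([ 141.68917357, -608.39407557,  244.65955834]), 'eef_rot': array([[ 2.26859594e-01, -9.73927412e-01, -3.48817053e-04],
       [-9.73926721e-01, -2.26859850e-01,  1.16209921e-03],
       [-1.21093286e-03,  7.60888943e-05, -9.99999264e-01]]), 'force': array([1.01837514, 0.94375549, 0.184764  ]), 'wrist_torque': array([ 0.06149558, -0.04561284,  0.00579326]), 'width': 85.50181513707258}
side {'fx': 383.701552089776, 'fy': 383.701552089776, 'cx': 279.5244767154207, 'cy': 209.67020844379786, 'extrinsics': array([[ 9.97038662e-01, -7.48731343e-02,  1.75476726e-02,
        -5.04362732e+02],
       [-4.02655209e-02, -7.02676669e-01, -7.10369049e-01,
         7.69211196e+01],
       [ 6.55178974e-02,  7.07558840e-01, -7.03610612e-01,
         9.65923270e+02],
       [ 0.00000000e+00,  0.00000000e+00,  0.00000000e+00,
         1.00000000e+00]])}
top {'fx': 432.26874847477677, 'fy': 432.26874847477677, 'cx': 278.086984404762, 'cy': 208.33996686408045, 'extrinsics': array([[-4.78101719e-03, -9.99987602e-01, -1.39169812e-03,
         1.48090757e+01],
       [-9.77361453e-01,  4.96721287e-03, -2.11518126e-01,
         5.39305632e+02],
       [ 2.11522417e-01,  3.48920297e-04, -9.77373084e-01,
         1.00109013e+03],
       [ 0.00000000e+00,  0.00000000e+00,  0.00000000e+00,
         1.00000000e+00]])}
14.0
```

View pics/side0.png

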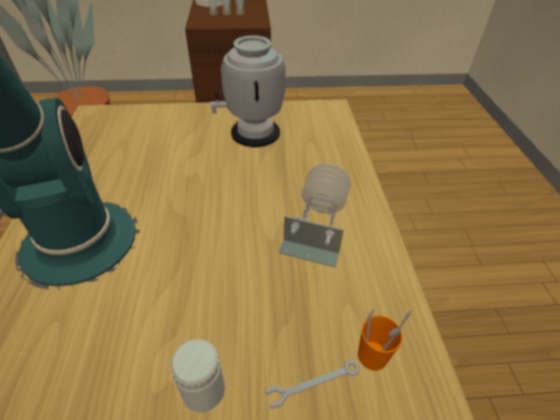

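View pics/top0.png

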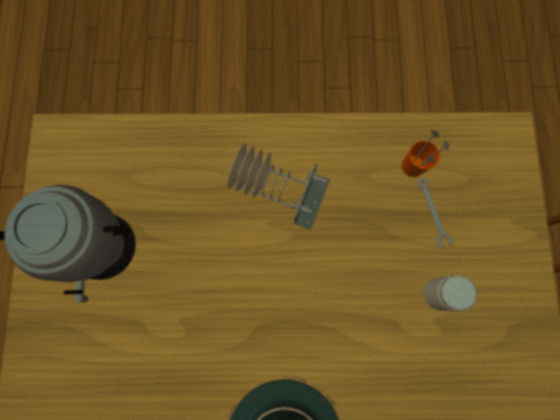

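```bash
python3 - <<'E'
import cv2,numpy as np
a=np.load("pics/side0.npz");b=np.load("pics/top0.npz")
s=a['im'][150:275,265:365,::-1]; cv2.imwrite("pics/s1.png",cv2.resize(s,None,fx=6,fy=4.8 if 0 else 4.7,interpolation=cv2.INTER_CUBIC))
s=a['im'][205:270,270:355,::-1]; cv2.imwrite("pics/s2.png",cv2.resize(s,None,fx=9,fy=9,interpolation=cv2.INTER_CUBIC))
t=b['im'][140:235,222:337,::-1]; cv2.imwrite("pics/t1.png",cv2.resize(t,None,fx=6,fy=6,interpolation=cv2.INTER_CUBIC))
E
```

```text
(no output)
```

View pics/s2.png

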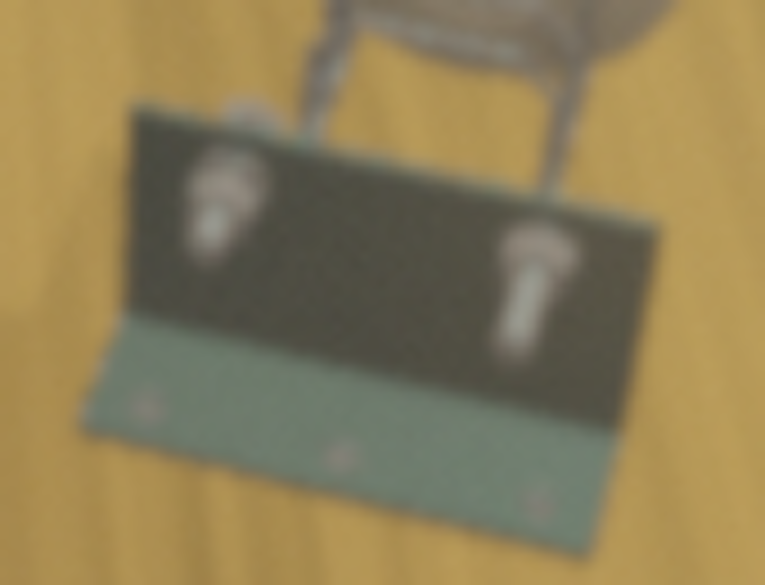

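View pics/t1.png

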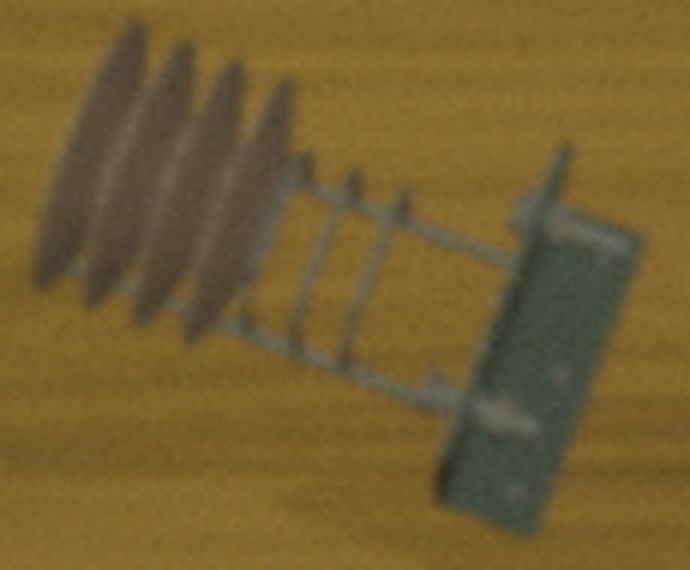

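View pics/s1.png

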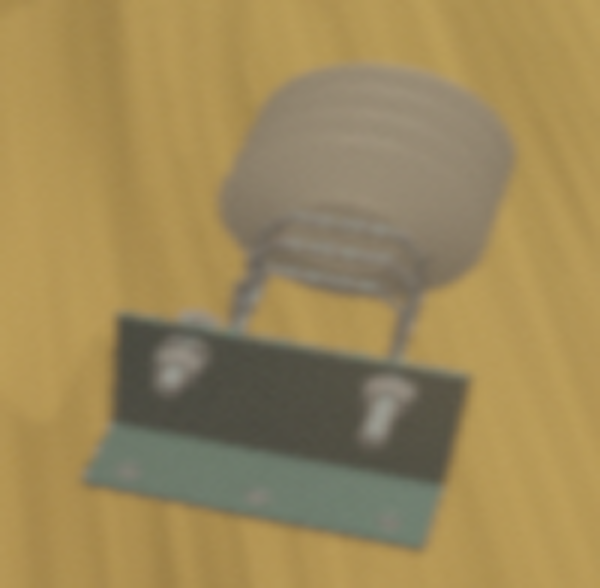

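```bash
cat > h.py <<'E'
import numpy as np,cv2
from station import *
C={n:calibration(n) for n in("side","top")}
def proj(n,P):
    c=C[n];P=np.atleast_2d(P);q=P@c['extrinsics'][:3,:3].T+c['extrinsics'][:3,3]
    return np.c_[c['fx']*q[:,0]/q[:,2]+c['cx'],c['fy']*q[:,1]/q[:,2]+c['cy']]
def cloud(n,d):
    c=C[n];v,u=np.mgrid[:420,:560];z=d.astype(float)
    q=np.stack([(u-c['cx'])/c['fx']*z,(v-c['cy'])/c['fy']*z,z],-1)
    E=c['extrinsics'];return (q-E[:3,3])@E[:3,:3]
def rack2w(p,P):
    P=np.atleast_2d(P);t=p[2];R=np.array([[np.cos(t),-np.sin(t),0],[np.sin(t),np.cos(t),0],[0,0,1]])
    return P@R.T+[p[0],p[1],0]
E
python3 - <<'E'
from h import *
from scipy.optimize import least_squares
f=lambda u,s,o:(np.array(u)+.5)/s-.5+np.array(o)
S=f([(135,105),(660,225),(85,430),(590,555)],9,(270,205))
T=f([(565,145),(645,240),(535,535),(375,275)],6,(222,140))
mS=[(-72,-3,88),(72,-3,88),(-72,-48,2),(72,-48,2)]
mT=[(72,-3,88),(72,-48,3),(-72,-48,3),(0,52,82)]
def r(p):
    return np.r_[(proj("side",rack2w(p,mS))-S).ravel(),(proj("top",rack2w(p,mT))-T).ravel()]
o=least_squares(r,[560,-40,-.3]);print(o.x,o.fun.round(1))
p=o.x
for n in("side","top"):
    d=np.load(f"pics/{n}0.npz")['d'];W=cloud(n,d).reshape(-1,3)
    t=p[2];R=np.array([[np.cos(t),-np.sin(t),0],[np.sin(t),np.cos(t),0],[0,0,1]])
    L=(W-[p[0],p[1],0])@R
    ok=(d.ravel()>0)&(abs(L[:,0])<150)&(L[:,1]>-120)&(L[:,1]<200)
    tb=ok&(L[:,1]<-70);print(n,"table z",np.median(L[tb,2]))
    m=ok&(L[:,2]>80)&(L[:,2]<95)&(L[:,1]<30);print("top edge",m.sum(),np.median(L[m],0),L[m,0].min(),L[m,0].max(),np.percentile(L[m,1],[5,95]))
    m=ok&(L[:,2]>15)&(L[:,2]<80)&(abs(L[:,1])<20)&(abs(L[:,0])<30);print("face y",m.sum(),np.median(L[m,1]) if m.any() else 0)
    if m.sum()>10: print(np.polyfit(L[m,0],L[m,1],1))
    m=ok&(L[:,2]>60)&(L[:,1]>1)&(L[:,1]<35)
    print(L[m].round(0))
E
```

```text
[ 5.79137080e+02 -5.19832726e+01 -3.53563364e-01] [-1.5 -0.3 -0.  -0.7 -1.7  0.4 -0.1  0.1 -0.1 -0.9  0.1 -0.9  0.5  1.
  0.2 -2.5]
side table z -0.03522753122318156
top edge 228 [ 1.67973614 -4.72151982 85.14250412] -69.53094272524473 73.33135727483172 [-7.26799553  0.07857541]
face y 438 -5.257129673899655
[-0.02167041 -5.23079631]
[[-64.   4.  83.]
 [-47.  17.  76.]
 [-45.  17.  76.]
 [-42.  14.  80.]
 [-39.  14.  80.]
 [-37.  18.  78.]
 [-51.   1.  86.]
 [-47.  16.  74.]
 [-43.  12.  78.]
 [-41.  11.  79.]
 [-38.  12.  80.]
 [-37.  15.  77.]
 [-34.  14.  79.]
 [-41.   2.  85.]
 [-40.  10.  77.]
 [-38.  12.  76.]
 [-36.  11.  78.]
 [-34.  14.  75.]
 [-32.  15.  75.]
 [-31.  14.  72.]
 [ -9.   1.  85.]]
top table z -1.3584340656747884
top edge 162 [ 1.59868771e-02 -3.50463291e+00  8.55143955e+01] -70.98110560687908 71.48689837988518 [-7.26051795  0.36603776]
face y 19 -6.486923749097306
[-0.03826721 -6.19451909]
[[ 51.   6.  74.]
 [ 49.   5.  75.]
 [ 51.   3.  70.]
 [ 45.   6.  76.]
 [ 46.   4.  74.]
 [ 47.   2.  74.]
 [ 44.   6.  72.]
 [ 42.   3.  80.]
 [ 40.   5.  77.]
 [ 40.   2
[... 172 characters left out ...]
-35.  17.  72.]
 [-35.  14.  76.]
 [-34.  12.  72.]
 [-33.  10.  72.]
 [-39.  16.  79.]
 [-38.  13.  78.]
 [-37.  11.  77.]
 [-34.   9.  68.]
 [-41.  15.  76.]
 [-41.  12.  80.]
 [-40.  10.  80.]
 [-38.   8.  75.]
 [-37.   6.  74.]
 [-45.  16.  78.]
 [-43.  14.  76.]
 [-43.  12.  78.]
 [-42.  10.  76.]
 [-40.   7.  74.]
 [-39.   5.  72.]
 [-39.   3.  74.]
 [-47.  15.  77.]
 [-46.  13.  79.]
 [-44.  11.  75.]
 [-44.   9.  75.]
 [-43.   7.  73.]
 [-41.   4.  70.]
 [-41.   2.  73.]
 [-48.  15.  74.]
 [-47.  12.  74.]
 [-46.  10.  73.]
 [-45.   8.  71.]
 [-43.   6.  67.]
 [-43.   4.  71.]
 [-49.  14.  65.]
 [-48.  12.  67.]
 [-47.  10.  67.]
 [-45.   3.  69.]
 [-58.   1.  81.]
 [-66.   1.  83.]]
```

```bash
python3 - <<'E'
from h import *
p=[579.1,-52.,-.3536]
t=p[2];R=np.array([[np.cos(t),-np.sin(t),0],[np.sin(t),np.cos(t),0],[0,0,1]])
for n in("side","top"):
    d=np.load(f"pics/{n}0.npz")['d'];W=cloud(n,d).reshape(-1,3)
    L=(W-[p[0],p[1],0])@R
    ok=(d.ravel()>0)&(abs(L[:,0])<70)&(L[:,1]>-60)&(L[:,1]<200)
    m=ok&(L[:,2]>82)&(L[:,2]<95)&(L[:,1]<20)&(L[:,1]>-15)
    q=np.polyfit(L[m,0],L[m,1],1); print(n,"edge slope",q,m.sum())
    if n=="side":
      m=ok&(L[:,2]>20)&(L[:,2]<60)&(abs(L[:,1])<12)
      A=np.c_[L[m,0],L[m,2],np.ones(m.sum())];print(np.linalg.lstsq(A,L[m,1],rcond=None)[0],m.sum())
    for s in(-42,42):
      m=ok&(L[:,2]>62)&(L[:,2]<82)&(L[:,1]>2)&(L[:,1]<30)&(abs(L[:,0]-s)<20)
      if m.sum()>3: print("head",s,m.sum(),L[m].mean(0),L[m,0].min(),L[m,0].max(),np.percentile(L[m,1],[3,97]))
    # foot outer edge, saucer first surface
    m=ok&(L[:,2]>90)&(L[:,1]>60); print("saucer min y",np.percentile(L[m,1],[1,3,10]),L[m,0].mean(),L[m,2].max())
E
```

```text
side edge slope [-0.01655676 -4.21022576] 171
[-1.85323208e-02  4.72668463e-03 -5.40837068e+00] 536
head -42 17 [-38.84550139  13.91748147  77.0710194 ] -47.02790365754932 -31.192872158025438 [10.76075434 17.45245419]
saucer min y [ 98.73054318 100.70591793 104.84451419] 6.033967195515371 130.77308832891734
top edge slope [-0.02241404 -3.37093816] 146
head -42 39 [-41.15471662  10.3823801   73.68837367] -48.580745801550705 -31.541292477183184 [ 2.80736454 16.14302878]
head 42 15 [41.69764036  4.46441265 74.02456198] 34.59253006783055 51.43965380699826 [2.44852846 6.37160971]
saucer min y [ 99.75398892 102.0960446  106.86084378] 0.40244795723944937 129.45121800320337
```

>>> {"fn": "carry_out", "kwargs": {"deltas": [[0, [2, 3, 1], [0, 0, 3]], [0, [5, 7.5, 1], [0, 0, 7]], [0, [8.5, 12.5, 1], [0, 0, 12]], [0, [12, 17.5, 1], [0, 0, 16]], [0, [15.5, 22.5, 1], [0, 0, 21]], [0, [19, 27.5, 1], [0, 0, 25]], [0, [22.5, 32.5, 1], [0, 0, 30]], [0, [26, 37.5, 1], [0, 0, 34]], [0, [29.5, 42.5, 1], [0, 0, 39]], [0, [32, 46, 1], [0, 0, 43]]], "squeeze": 40}}

```text
time: 1.35
tool_pos: [462.7, -146.0, 254.8]
eef_rot: [[0.833, -0.554, -0.001], [-0.554, -0.833, 0.001], [-0.001, -0.0, -1.0]]
force: [0.7, -1.7, 0.8]
width: 0.1
```

>>> {"fn": "carry_out", "kwargs": {"deltas": [[0, [3, 4.7, 0], [0, 0, 4]], [0, [6, 9.3, 0], [0, 0, 8]], [0, [9, 14, 0], [0, 0, 12.3]], [0, [9, 14, -4], [0, 0, 12.3]], [0, [9, 14, -8], [0, 0, 12.3]], [0, [9, 14, -10], [0, 0, 12.3]], [0, [9, 14, -10], [0, 0, 12.3]]]}}

```text
time: 2.22
tool_pos: [551.8, -5.9, 153.4]
eef_rot: [[0.931, -0.364, -0.004], [-0.364, -0.932, 0.001], [-0.004, 0.001, -1.0]]
force: [0.9, -0.4, 0.3]
width: 0.2
```

```bash
python3 - <<'E'
from h import *
s=read_state();print(s['time'],s['tool_pos'],s['force'],np.degrees(np.arctan2(s['eef_rot'][1,0],s['eef_rot'][0,0])))
for n in("side","top"):
    im,d=get_image(n); np.savez(f"pics/{n}1.npz",im=im,d=d)
    o=(140,230) if n=="side" else (120,210)
    cv2.imwrite(f"pics/{n}1.png",cv2.resize(im[o[0]:o[0]+140,o[1]:o[1]+160,::-1],None,fx=4,fy=4,interpolation=cv2.INTER_CUBIC))
E
```

```text
2.225 [551.80435461  -5.92536358 153.445949  ] [ 0.86707189 -0.39683385  0.25283533] -21.330084837395084
```

View pics/side1.png

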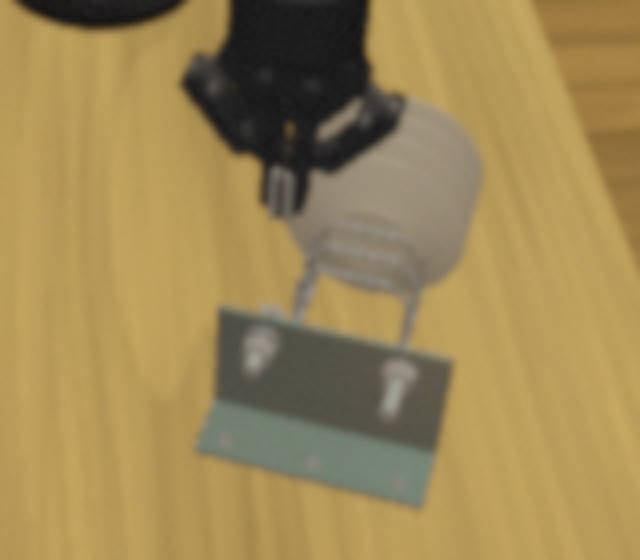

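View pics/top1.png

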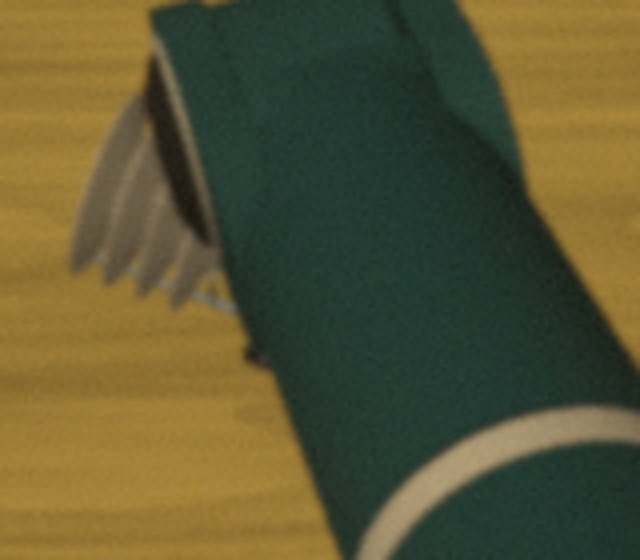

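```bash
python3 - <<'E'
from h import *
s=read_state();tp=s['tool_pos'];R=s['eef_rot']
print(proj("side",[tp+R@[0,0,14],tp+R@[0,-11,14],tp+R@[0,0,0]]))
d=np.load("pics/side1.npz")['d'];L=(cloud("side",d).reshape(-1,3)-tp)@R
m=(d.ravel()>0)&(np.abs(L[:,0])<30)&(np.abs(L[:,1])<40)&(L[:,2]>-25)&(L[:,2]<30)
q=L[m];print(m.sum())
for z in range(-25,20,5):
    k=q[(q[:,2]>=z)&(q[:,2]<z+5)]
    if len(k):print(z,len(k),"x",k[:,0].min().round(1),k[:,0].max().round(1),"y",np.percentile(k[:,1],[5,50,95]).round(1))
for n in("side",):
  p=[540.6,-37.1,-.3725];print(proj(n,rack2w(p,[[0,17,70],[0,10,79.8],[-30,-3,88],[114,-3,88]])))
E
```

```text
[[300.82316689 191.87549738]
 [302.01221104 188.90418204]
 [301.16876152 187.38655729]]
144
-25 19 x -16.5 13.5 y [-1.2  9.9 12.4]
-20 20 x -13.9 12.6 y [ 6.4  9.  11.9]
-15 20 x -13.3 12.3 y [-2.4  9.1 12. ]
-10 23 x -13.3 12.3 y [ 4.5  8.5 11.5]
-5 20 x -13.0 12.3 y [ 2.3  8.9 11.7]
0 20 x -12.8 12.4 y [-0.2  9.3 12. ]
5 12 x -12.7 11.2 y [ 6.   8.6 11.2]
10 10 x -6.9 5.4 y [ 8.5  9.9 12.6]
[[297.38066185 217.90608279]
 [296.82668813 217.06595245]
 [283.45832066 215.59962085]
 [343.01361221 229.356085  ]]
```

>>> {"fn": "carry_out", "kwargs": {"deltas": [[0, [0.1, -0.05, -3], [0, 0, 0]], [0, [0.1, -0.05, -6], [0, 0, 0]], [0, [0.1, -0.05, -8.5], [0, 0, 0]], [0, [0.1, -0.05, -8.9], [0, 0, 0]], [0, [0.1, -0.05, -8.9], [0, 0, 0]]]}}

```text
time: 2.95
tool_pos: [554.6, -6.4, 67.6]
eef_rot: [[0.931, -0.364, 0.001], [-0.364, -0.931, 0.001], [0.0, -0.001, -1.0]]
force: [0.0, 0.0, 1.7]
width: 0.1
```

>>> {"fn": "carry_out", "kwargs": {"deltas": [[0, [-0.2, 0.05, -0.3], [0, 0, 0]], [0, [-0.25, -0.15, -0.3], [0, 0, 0]], [0, [-0.35, -0.35, -0.3], [0, 0, 0]], [0, [-0.42, -0.55, -0.3], [0, 0, 0]], [0, [-0.5, -0.75, -0.3], [0, 0, 0]], [0, [-0.57, -0.93, -0.3], [0, 0, 0]], [0, [-0.57, -0.93, -0.3], [0, 0, 0]]]}}

```text
time: 3.82
tool_pos: [548.8, -15.9, 64.6]
eef_rot: [[0.931, -0.364, 0.001], [-0.364, -0.931, 0.0], [0.0, -0.001, -1.0]]
force: [0.0, 0.2, -0.6]
width: -0.1
```

>>> {"fn": "carry_out", "kwargs": {"deltas": [[0, [-0.07, -0.19, 0], [0, 0, 0]], [0, [-0.11, -0.28, 0], [0, 0, 0]], [0, [-0.15, -0.37, 0], [0, 0, 0]], [0, [-0.17, -0.44, 0], [0, 0, 0]], [0, [-0.17, -0.44, 0], [0, 0, 0]]]}}

```text
time: 4.45
tool_pos: [547.4, -19.5, 64.6]
eef_rot: [[0.932, -0.364, 0.001], [-0.364, -0.932, 0.001], [0.001, -0.002, -1.0]]
force: [2.6, 6.1, -2.3]
width: -0.2
```

```bash
python3 - <<'E'
from h import *
s=read_state();print(s['time'],s['tool_pos'],s['force'],s['wrist_torque'])
im,d=get_image("side"); np.savez(f"pics/side2.npz",im=im,d=d)
cv2.imwrite(f"pics/side2.png",cv2.resize(im[170:260,265:355,::-1],None,fx=6,fy=6,interpolation=cv2.INTER_CUBIC))
E
```

```text
4.45 [547.41048864 -19.46114088  64.61852529] [ 2.64657152  6.06928288 -2.26821351] [ 1.28976786 -0.61234408  0.03003497]
```

View pics/side2.png

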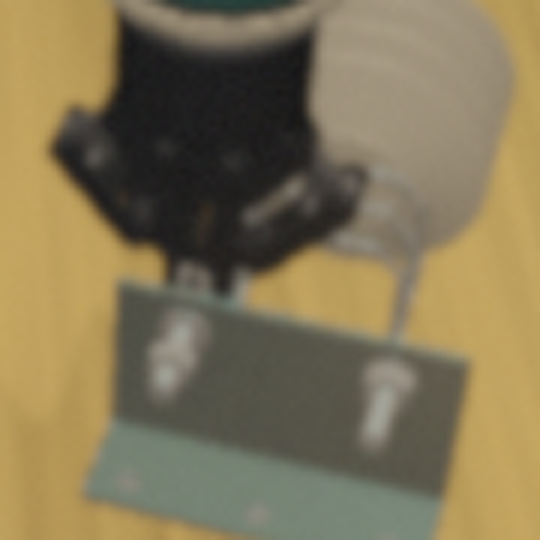

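>>> {"fn": "carry_out", "kwargs": {"deltas": [[0, [-0.05, -0.12, 0], [0, 0, 0]], [0, [-0.08, -0.2, 0], [0, 0, 0]], [0, [-0.08, -0.2, 0], [0, 0, 0]], [0, [-0.08, -0.2, 0], [0, 0, 0]]]}}

```text
time: 5.0
tool_pos: [547.3, -19.5, 64.7]
eef_rot: [[0.932, -0.362, 0.003], [-0.362, -0.932, 0.004], [0.002, -0.005, -1.0]]
force: [5.9, 12.0, -5.3]
width: 0.0
```

>>> {"fn": "carry_out", "kwargs": {"deltas": [[0, [0.2, 0.5, 0], [0, 0, 0]], [0, [0.4, 1.0, 0], [0, 0, 0]], [0, [0.5, 1.3, 0], [0, 0, 0]], [4, [0.5, 1.3, 0], [0, 0, 0]], [4, [0.5, 1.3, 0], [0, 0, 0]], [4, [0.5, 1.3, 0], [0, 0, 0]], [4, [0.5, 1.3, 0], [0, 0, 0]]]}}

```text
time: 5.88
tool_pos: [552.3, -6.7, 64.7]
eef_rot: [[0.932, -0.362, 0.003], [-0.362, -0.932, 0.004], [0.002, -0.005, -1.0]]
force: [0.2, -0.5, 0.2]
width: 39.9
```

```bash
python3 - <<'E'
from h import *
s=read_state();print(s['time'],s['tool_pos'],s['force'],s['width'])
r=s['tool_pos'][:2]-[540.6,-37.1];print(r@[.9317,-.3633],r@[.3633,.9317])
im,d=get_image("side"); np.savez(f"pics/side3.npz",im=im,d=d)
cv2.imwrite(f"pics/side3.png",cv2.resize(im[170:260,265:355,::-1],None,fx=6,fy=6,interpolation=cv2.INTER_CUBIC))
E
```

```text
5.875 [552.31120075  -6.69470524  64.73976926] [ 0.15448274 -0.5019572   0.16320907] 39.872960249932476
-0.13491784843325938 32.58329235962608
```

View pics/side3.png

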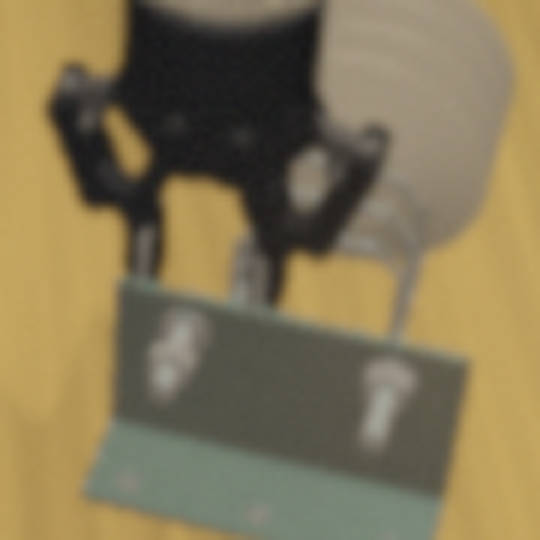

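>>> {"fn": "carry_out", "kwargs": {"deltas": [[4, [-0.2, -0.5, -0.1], [0, 0, 0]], [4, [-0.4, -1.0, -0.1], [0, 0, 0]], [4, [-0.6, -1.5, -0.1], [0, 0, 0]], [4, [-0.7, -1.79, -0.1], [0, 0, 0]], [4, [-0.7, -1.79, -0.1], [0, 0, 0]]]}}

```text
time: 6.55
tool_pos: [545.3, -24.8, 63.8]
eef_rot: [[0.932, -0.363, 0.003], [-0.363, -0.932, 0.004], [0.002, -0.005, -1.0]]
force: [0.4, 0.1, 0.3]
width: 40.0
```

```bash
python3 - <<'E'
from h import *
s=read_state();print(s['time'],s['tool_pos'],s['force'],s['width'])
r=s['tool_pos'][:2]-[540.6,-37.1];print(r@[.9317,-.3633],r@[.3633,.9317])
im,d=get_image("side")
cv2.imwrite(f"pics/side4.png",cv2.resize(im[170:260,265:355,::-1],None,fx=6,fy=6,interpolation=cv2.INTER_CUBIC))
E
```

```text
6.55 [545.28333902 -24.83784016  63.76629037] [0.43982672 0.11574257 0.32418599] 39.996989417599515
-0.09137570653675109 13.126111385759282
```

View pics/side4.png

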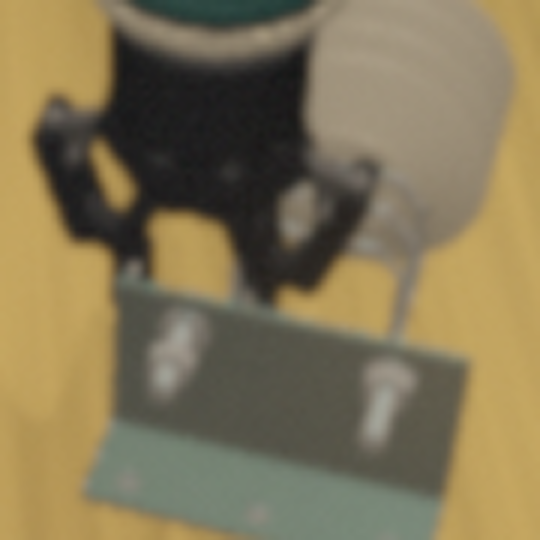

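>>> {"fn": "carry_out", "kwargs": {"deltas": [[1.4, [0, 0, 0], [0, 0, 0]], [1.4, [0, 0, 0], [0, 0, 0]], [1.4, [0, 0, 0], [0, 0, 0]], [1.4, [0, 0, 0], [0, 0, 0]], [1.4, [0, 0, 0], [0, 0, 0]]], "squeeze": 25}}

```text
time: 7.22
tool_pos: [546.4, -24.7, 64.1]
eef_rot: [[0.932, -0.362, 0.005], [-0.362, -0.932, 0.004], [0.004, -0.005, -1.0]]
force: [6.2, -2.2, -1.6]
width: 16.0
```

>>> {"fn": "carry_out", "kwargs": {"deltas": [[1.2, [0.05, -0.02, 0], [0, 0, 0]], [1.2, [0.05, -0.02, 0], [0, 0, 0]], [1.2, [0.05, -0.02, 0], [0, 0, 0]], [1.2, [0.05, -0.02, 0], [0, 0, 0]]], "squeeze": 80}}

```text
time: 7.72
tool_pos: [546.7, -24.8, 64.2]
eef_rot: [[0.932, -0.362, 0.005], [-0.362, -0.932, 0.004], [0.003, -0.005, -1.0]]
force: [-4.6, -0.3, 5.4]
width: 14.2
```

>>> {"fn": "carry_out", "kwargs": {"deltas": [[1.2, [-0.04, -0.05, 0], [0, 0, 0]], [1.2, [-0.04, -0.05, 0], [0, 0, 0]], [1.2, [-0.04, -0.05, 0], [0, 0, 0]], [1.2, [-0.04, -0.05, 0], [0, 0, 0]]]}}

```text
time: 8.22
tool_pos: [546.5, -24.9, 64.3]
eef_rot: [[0.932, -0.362, 0.005], [-0.362, -0.932, 0.004], [0.004, -0.006, -1.0]]
force: [2.7, 5.1, 0.7]
width: 14.4
```

```bash
python3 - <<'E'
from h import *
s=read_state();print(s['time'],s['tool_pos'],s['force'],s['wrist_torque'],s['width'])
r=s['tool_pos'][:2]-[540.6,-37.1];print(r@[.9317,-.3633],r@[.3633,.9317])
im,d=get_image("side")
cv2.imwrite(f"pics/side5.png",cv2.resize(im[170:260,265:355,::-1],None,fx=6,fy=6,interpolation=cv2.INTER_CUBIC))
cv2.imwrite(f"pics/side5f.png",im[:,:,::-1])
im,d=get_image("top");cv2.imwrite(f"pics/top5f.png",im[:,:,::-1])
E
```

```text
8.225 [546.52552228 -24.85061024  64.31573441] [2.70071652 5.12125331 0.69104385] [ 0.89877076 -0.67846986  0.02675433] 14.377638184135503
1.0706058114979395 13.565498684768095
```

View pics/side5.png

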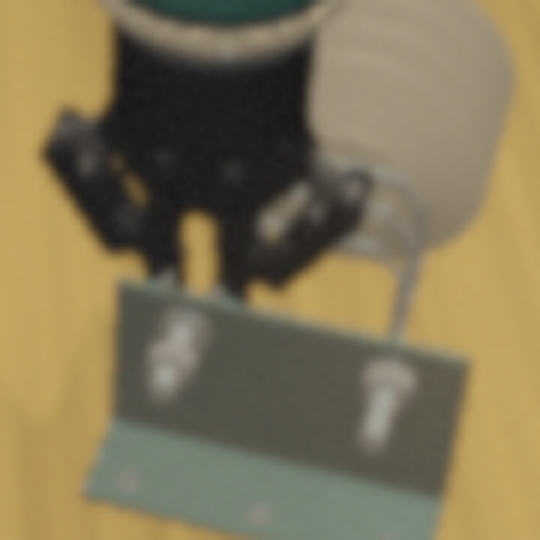

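View pics/side5f.png

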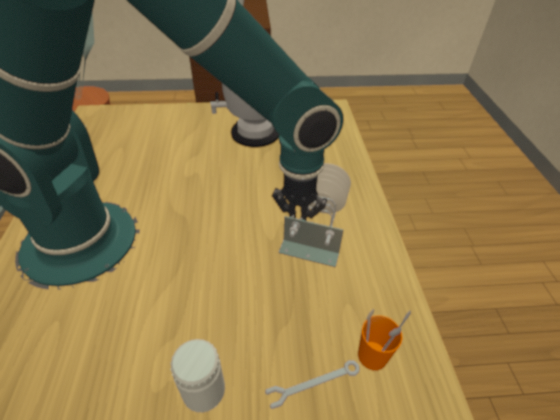

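View pics/top5f.png

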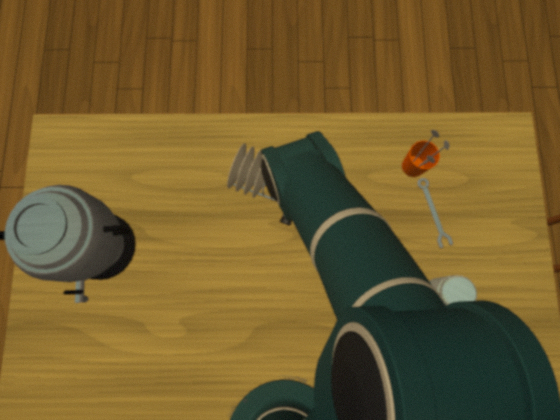

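```bash
python3 - <<'E'
from station import *
s=read_state();print(s['time'],s['tool_pos'],s['force'],s['width'])
print(finish_job())
E
```

```text
8.325 [546.50787079 -24.8511807   64.28227348] [3.06681866 4.48525094 0.97216537] 13.99797693847046
the job is handed in; nothing more can be done
None
```

The loose bolt was the one at rack x = -42 mm. It is now pushed home and its head is held across two flats at 80 N; I handed the job in at about 8.3 s.

- **Pushing home:** I pushed the head in with the closed fingers. It stopped dead, with no further movement as the force rose to about 13 N. The side picture then showed the nut standing clear of the bracket, where before it sat close.
- **Gripping:** I backed off, opened the fingers, moved in until the pad edges were about 1.7 mm off the plate by my estimate, and closed along the plate. A light push of about 5 N towards the plate was left on.
- **Last checks:** The nut had not moved after gripping. The saucers in view, the samovar, caddy, spoon cup and spanner looked undisturbed in the pictures, though the arm hid part of the rack from above.

**Not fully agreeing:** The opening read 16.0 mm at 25 N and about 14.0–14.4 mm at 80 N, less than the 17 mm across the flats. I take this as give in the fingers, because the readings lead back to about 17 mm at no load, but I could not see the pads on the flats. The reading also drifted from 14.4 to 14.0 mm in the last 0.1 s, and I did not check that further.

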